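Hold the front board on the packed jar crate

TASK

Close up the packed wooden crate: take the loose front board, stand it upright on the jig's base against the open front of the crate, square and flush with the crate's ends, and press it straight in so that the crate leans on its foam pad with a steady push of about 12 N, never over 24 N. Finish while still holding it pressed like that, so that the stallholder can screw it on. Leave the jars standing in the crate, and do not disturb the oil bottle or the bowl.

Things in the scene. Friction and masses are not known exactly. Their poses are not given: they have to be found in the camera images.
- board_mid (a point): Loose front board of bare light wood, 16 mm thick (its x axis), 180 mm long (y), 90 mm high (z), about 0.17 kg; faces and ends alike, so it may be turned end for end. It starts standing alone on its long edge on the counter. This point is its centre, 45 mm above its lower edge; its top edge can be pinched from above.
- crate_front (a point): Packed wooden crate, 180 mm wide (y), 150 deep (x), 90 high, open on top and at its front, which faces the robot; side walls 12 mm. This point: middle of the open front's plane, at the crate's underside; x points into the crate, y along the front, z up. With the board in place board_mid is 8 mm before it (-x) and 45 mm above it. The first 60 mm behind the front is empty: room for a finger.
- jig: Packing jig under the crate, fixed to the counter: ply base 12 mm thick, 250 mm wide, reaching 70 mm out before the crate's front at rest; the board is to stand on it. 22 mm high guide strips beside the crate begin 30 mm behind the front; a 70 mm high stop with a foam pad is behind the crate. Origin on the counter under crate_front at rest, same axes.
- crate (a joint): How far the crate has been pushed back (m) along its x axis: 0 at rest, at most 0.025. A foam pad at a fixed stop behind it pushes back like a spring: 1.2 N per mm, so 12 N is 10 mm (rubbing about 0.2 N).
- jar0: Closed jar, 48 mm across, 75 mm high, standing on the crate's floor; the three stand side by side 50 mm apart, centres 88 mm behind the front. Origin at the centre of its underside.
- jar1: Closed jar, 48 mm across, 75 mm high, standing on the crate's floor; the three stand side by side 50 mm apart, centres 88 mm behind the front. Origin at the centre of its underside.
- jar2: Closed jar, 48 mm across, 75 mm high, standing on the crate's floor; the three stand side by side 50 mm apart, centres 88 mm behind the front. Origin at the centre of its underside.
- oil_bottle: Green oil bottle, 56 mm across, 150 mm high, standing on the counter beyond the place where the board starts; origin under its centre. Bystander.
- bowl: White bowl, 100 mm across, 45 mm high, on the counter beyond the place where the board starts; origin under its centre. Bystander.

How it is judged:
By the outcome, as a careful person would: the job done as asked, in the order asked, and still so for the second after the job is handed in, while the arm keeps its last pose, push and grip.
It also fails if it takes over 48 s, if anything falls off the work surface, if the arm or the gripper's body presses on something with over 40 N, if the wrist force passes 120 N, or if a joint passes its speed limit or range.

ROBOT

A 6-joint arm with a two-finger parallel gripper is mounted at the origin on the work surface. World frame = base frame: x ahead of the robot, y to its left, z up, the work surface at z = 0. Lengths are in mm, angles in rad, forces in N, time in s.
With the tool pointing down it reaches from about 350 to 875 mm from the base axis. Payload 4.2 kg.
Tool frame: the origin (TCP) lies midway between the tips of the shut fingers; the grasp point (between the pads) lies 19 mm behind it; z points along the fingers, y is the line along which they close (so a half turn about z gives the same grasp; the last joint's range is limited). The gripper opens to 85 mm and grips with 20 to 120 N. Pads are 22 mm wide; open, the fingers measure 114 mm over their backs; the gripper's body (76 mm by 85 mm) begins 54 mm behind the grasp point. The pads swing forward as they close: fully open they stand 13 mm farther back than shut.
Start: joints at [-0.912, 0.385, 0.008, 0, -1.194, -0.259], TCP at [243.284, -575.684, 231.312] pointing down, gripper open.
Joint ranges: [-3.14, 3.14], [-1.21, 2.06], [-1.07, 1.41], [-3.16, 2.05], [-2.99, -0.16], [-3.1, 3.1]. Speed limits (rad/s): [2.79, 2.79, 3.14, 3.14, 3.14, 3.14].

INTERFACE

Orientations are given as a unit quaternion [x, y, z, w].
In Python, from bench import read_state, get_image, job_done gives the robot as it stands.
- The arm moves only by the shell command python3 -m jog 'ROWS'. ROWS is JSON, a list of rows, each a list of 3 entries, a list of its own where there are three numbers: the shift along the world's x, y, z scaled (see below), then the turn, a rotation vector about the world's x, y, z scaled (see below), then the gripper's target within -1 to 1 (shut at 1, half-way at 0, fully open at -1). In form: [[[x, y, z], [wx, wy, wz], claw], ...]. A call has 1 to 20 rows; each row is the pose to reach, as a shift and turn from the pose commanded when the call began; what a row does not reach only later rows make up. The controller multiplies each number of a shift by 10 cm and each number of a turn by 120 degrees. A row lasts 1/10 s, in which the tool goes at most 50 mm and 8.59 degrees, less where a joint would pass 70% of its speed; a pose out of reach is approached as far as the arm can. A call with a number of a shift or a turn outside -1 to 1 is refused whole. A call with a gripper value outside its range is refused whole. The fingers move at their own pace and stop on an object; the grip force is fixed at half the most. Time passes only in rows, so rows that repeat a pose let the fingers close. It gives the time, the measured TCP pose, the force, the opening and the grip force at its end, in the units of the state.
- read_state(): the state, without advancing time (a new reading comes with each control period).
- get_image(name): name is "side" or "top" or "wrist"; returns a dict with "frame" (480x640x3 uint8, red, green, blue), "range_z" (480x640 float32, mm along the optical axis (not along the pixel's ray), 0 where there is no reading), "fx", "fy", "cx", "cy" (pixels), "distortion" ([k1, k2, p1, p2, k3] as OpenCV has them; the pictures are not rectified), "R" (3x3) and "t" (3): a world point X has camera coordinates R X + t. Camera axes: x right, y down, z forward; pixel columns grow to the right and rows downward; lengths in mm; the calibration is good to about 2 mm. A picture is of the moment at which its call begins.
- job_done(): hands the job in; it is judged then, once.
The state is a dict: "clock": time; "joints": joint angles; "joint_vel": joint speeds; "joint_efforts": joint torques, N m; "position": TCP position; "ee_rot": TCP orientation; "contact_force": force on the tool from outside, world axes, zero at the start; "wrist_torque": the same for the moment, N m; "gripper_width": finger opening in mm; "grasp_force": force on a finger pad.
Only numpy, scipy, OpenCV 4.12 (cv2) and the standard library are available. Lean on these libraries where they do the work, as an engineer would, in place of code of your own. Each camera call takes 0.05 s, during which the arm holds its last target. There are 200 camera calls.

## Working session

There is one attempt and no reset: what is moved stays moved. The work goes in short steps, Python scripts to look and compute and a shell command to move; the robot and the scene stay as the last step left them, time stands still between calls to the robot, and variables do not carry over. Pictures are saved under pics/ and viewed, at most 10 in all, crops included, and the job is handed in when it is done.

```bash
mkdir -p pics; cat > h.py <<'E'
import numpy as np, cv2
from bench import read_state, get_image, job_done
def cloud(im):
    K=np.array([[im['fx'],0,im['cx']],[0,im['fy'],im['cy']],[0,0,1.]])
    u,v=np.meshgrid(np.arange(640.),np.arange(480.))
    p=cv2.undistortPoints(np.stack([u,v],-1).reshape(-1,1,2),K,np.array(im['distortion'],float)).reshape(480,640,2)
    z=im['range_z'].astype(float)
    c=np.dstack([p[...,0]*z,p[...,1]*z,z])
    P=(c-np.array(im['t']))@np.array(im['R'])
    P[z<=0]=np.nan
    return P
def save(im,n): cv2.imwrite('pics/'+n,im['frame'][...,::-1])
E
python3 - <<'E'
from h import *
for n in ['top','side']:
    im=get_image(n); save(im,n+'1.png'); np.save(n+'.npy',cloud(im))
    print(n,-np.array(im['R']).T@im['t'])
print(read_state())
E
```

```text
top [509.00900526  -5.28205361 993.63461173]
side [285.64839561 490.09651988 627.78586599]
{'clock': 0.1, 'joints': array([-9.12364604e-01,  3.85482522e-01,  6.78876226e-03, -4.21343253e-04,
       -1.19402563e+00, -2.58591042e-01]), 'joint_vel': array([-0.00018375, -0.00061968,  0.00190768,  0.00181306, -0.00055485,
        0.00083992]), 'joint_efforts': array([-4.63187898e-04, -3.93319809e+01,  1.88929796e+01,  4.19797227e+00,
       -2.59522974e-03,  8.54169940e-06]), 'position': array([ 243.1025447 , -575.22327042,  230.34156566]), 'ee_rot': array([-1.98515011e-01,  9.80097356e-01,  9.48890009e-04, -2.49992935e-04]), 'contact_force': array([ 0.56147333, -0.33258512,  1.09331592]), 'wrist_torque': array([ 0.01458622, -0.0114785 ,  0.05160506]), 'grasp_force': 0.0, 'gripper_width': 85.51371967783714}
```

View pics/top1.png

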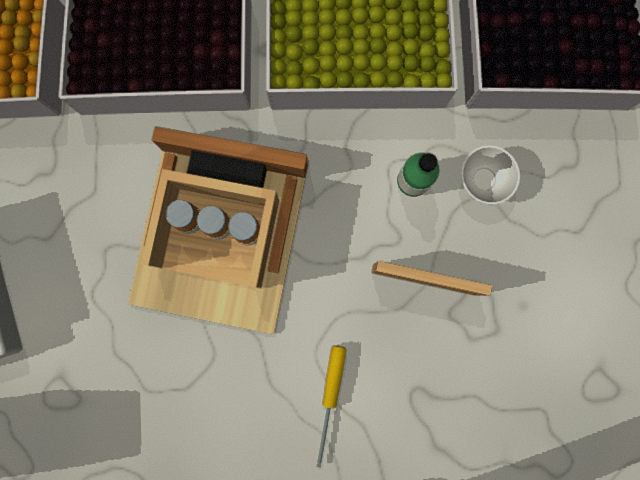

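View pics/side1.png

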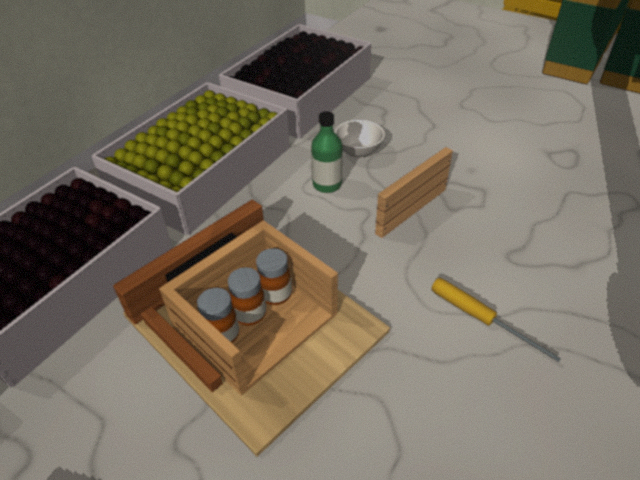

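The top view shows the board's top edge from (375,266) to (490,290), the crate with its open front at about (150,265)–(262,285), and the jig base's front edge at (132,303)–(274,332). The bottle is at (418,175) and the bowl at (490,175).

```bash
python3 - <<'E'
from h import *
P=np.load('top.npy'); S=np.load('side.npy')
def rect(m,n,P=P):
    q=P[m][:,:2].astype(np.float32)
    r=cv2.minAreaRect(q); b=cv2.boxPoints(r)
    print(n,len(q),np.round(r[0],1),np.round(r[1],1),r[2],'z',np.round(np.median(P[m][:,2]),1)); print(np.round(b,1).tolist())
v,u=np.mgrid[:480,:640]
box=lambda a,b,c,d:(u>=a)&(u<=b)&(v>=c)&(v<=d)
z=P[...,2]
rect(box(360,505,250,305)&(z>82)&(z<98),'board')
rect(box(360,505,250,305)&(z>20)&(z<98),'board all')
rect(box(130,285,165,290)&(z>97)&(z<110),'crate rim')
rect(box(125,315,120,340)&(z>7)&(z<17),'base')
rect(box(125,315,120,340)&(z>60)&(z<80)&(v<180),'stop')
for w,b in (('bottle',box(395,445,145,200)),('bowl',box(455,525,140,210))): rect(b&(z>15),w)
# side-view board
zs=S[...,2]; us=box(365,460,140,240)
rect(us&(zs>82)&(zs<98),'board side',S); rect(us&(zs>15)&(zs<98),'board side all',S)
rect(box(100,350,200,400)&(zs>97)&(zs<110),'rim side',S)
# rim line fits: arms
for Q in (P,S):
  m=(Q[...,2]>97)&(Q[...,2]<108)&(Q[...,0]>350)&(Q[...,0]<750)&(Q[...,1]>50)&(Q[...,1]<420)
  q=Q[m][:,:2]; print(len(q),q.min(0),q.max(0))
print(z[box(370,495,262,295)&(z>70)].max())
E
```

```text
board 1243 [ 537.9 -185.4] [180.3  17.2] 77.57592010498047 z 90.3
[[510.1000061035156, -271.6000061035156], [526.9000244140625, -275.29998779296875], [565.7000122070312, -99.19999694824219], [548.9000244140625, -95.5]]
board all 1547 [ 537.9 -185.3] [180.6  17.3] 77.57592010498047 z 89.7
[[510.0, -271.6000061035156], [526.9000244140625, -275.29998779296875], [565.7000122070312, -99.0], [548.7999877929688, -95.19999694824219]]
crate rim 2858 [619.1 159.3] [180.9 150.6] 78.02046203613281 z 101.9
[[526.7000122070312, 86.4000015258789], [674.0, 55.20000076293945], [711.5999755859375, 232.10000610351562], [564.2000122070312, 263.3999938964844]]
base 8695 [642.  139.3] [282.1 342.7] 78.56234741210938 z 12.0
[[446.1000061035156, 35.0], [782.0, -32.900001525878906], [838.0, 243.5], [502.0, 311.5]]
stop 2165 [729.4 135.4] [248.5  65. ] 78.03901672363281 z 69.6
[[671.7999877929688, 20.600000381469727], [735.5, 7.099999904632568], [787.0, 250.1999969482422], [723.2999877929688, 263.6000061035156]]
bottle 1353 [ 704.3 -169.8] [56.6 52.8] 53.575984954833984 z 102.1
[[666.2999877929688, -176.89999
[... 450 characters left out ...]
35156, -268.8999938964844], [525.5999755859375, -273.20001220703125], [566.4000244140625, -96.4000015258789], [547.7999877929688, -92.0999984741211]]
board side all 3042 [ 621.9 -207.1] [182.4 203.9] 73.98326110839844 z 61.6
[[498.79998779296875, -266.6000061035156], [694.7000122070312, -322.79998779296875], [745.0, -147.5], [549.0999755859375, -91.30000305175781]]
rim side 3038 [618.6 160.9] [181.5 153.2] 78.12858581542969 z 101.3
[[525.0, 87.9000015258789], [674.9000244140625, 56.400001525878906], [712.2000122070312, 234.0], [562.2999877929688, 265.5]]
2858 [527.10360203  56.22826306] [708.39247146 263.01585268]
3038 [526.3135024   57.93927159] [709.73143501 264.29361267]
96.36242993273557
```

```bash
R='placeholder'; 
python3 -m jog '[[[0.735,0.975,0],[0,0,0.114],-1],[[0.735,0.975,0],[0,0,0.114],-1],[[0.735,0.975,0],[0,0,0.114],-1]]'
python3 -m jog '[[[0.735,0.975,0],[0,0,0.114],-1],[[0.735,0.975,0],[0,0,0.114],-1],[[0.735,0.975,0],[0,0,0.114],-1]]'
python3 -m jog '[[[0.735,0.975,0],[0,0,0.114],-1],[[0.735,0.975,0],[0,0,0.114],-1],[[0.735,0.975,0],[0,0,0.114],-1]]'
python3 -m jog '[[[0.735,0.985,0],[0,0,0.113],-1],[[0.735,0.985,0],[0,0,0.113],-1],[[0.735,0.985,0],[0,0,0.113],-1],[[0.735,0.985,0],[0,0,0.113],-1],[[0.735,0.985,0],[0,0,0.113],-1]]'
python3 - <<'E'
from h import *
from scipy.spatial.transform import Rotation as Ro
s=read_state(); print(s['position'],s['clock'],s['contact_force']); R=Ro.from_quat(s['ee_rot']).as_matrix(); print(R, np.degrees(np.arctan2(R[1,1],R[0,1])))
im=get_image('wrist'); save(im,'wrist1.png'); P=cloud(im)
m=(P[...,2]>80)&(P[...,2]<100)&(abs(P[...,0]-538)<60)&(abs(P[...,1]+185)<120)
print(m.sum()); print(cv2.minAreaRect(P[m][:,:2].astype(np.float32)),np.median(P[m][:,2]))
E
```

```text
clock: 0.4
position: [317.9, -475.6, 230.8]
ee_rot: [-0.315, 0.949, 0.001, 0.0]
contact_force: [0.5, -0.2, 0.2]
gripper_width: 85.5
grasp_force: 0.0
clock: 0.7
position: [391.7, -377.9, 231.0]
ee_rot: [-0.427, 0.904, 0.0, 0.0]
contact_force: [0.4, 0.0, -0.2]
gripper_width: 85.4
grasp_force: 0.0
clock: 1.0
position: [465.3, -280.4, 231.0]
ee_rot: [-0.531, 0.847, 0.0, 0.0]
contact_force: [-0.1, 0.1, 0.1]
gripper_width: 85.3
grasp_force: 0.0
clock: 1.5
position: [537.0, -184.3, 230.7]
ee_rot: [-0.626, 0.78, 0.001, -0.001]
contact_force: [-0.9, 0.3, -0.7]
gripper_width: 85.4
grasp_force: 0.0
[ 536.99303189 -184.30642243  230.71071013] 1.5 [-0.92486476  0.25157125 -0.74864621]
[[-2.15468689e-01 -9.76509568e-01 -1.51887642e-03]
 [-9.76510741e-01  2.15468634e-01  2.01781695e-04]
 [ 1.30228472e-04  1.52667678e-03 -9.99998826e-01]] 167.55696277626467
5835
((535.6658325195312, -182.8487091064453), (179.21026611328125, 16.144367218017578), 76.90890502929688) 91.24290653544348
```

View pics/wrist1.png

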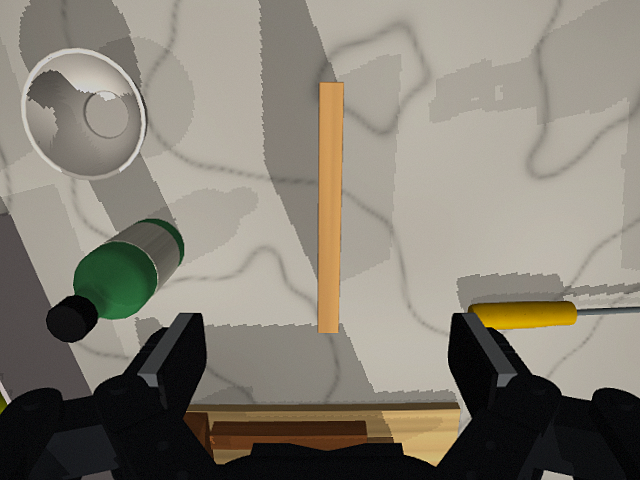

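The wrist view shows the board running straight down the picture from (331,83) to (329,332). It is centred between the fingers and parallel to the pads.

```bash
cd .;
python3 -m jog '[[[0,0.005,-0.45],[0,0,-0.002],-1],[[0,0.005,-0.95],[0,0,-0.002],-1],[[0,0.005,-0.95],[0,0,-0.002],-1]]'
python3 -m jog '[[[0,0,-0.4],[0,0,0],-1],[[0,0,-0.8],[0,0,0],-1],[[0,0,-0.96],[0,0,0],-1],[[0,0,-0.96],[0,0,0],-1],[[0,0,-0.96],[0,0,0],-1]]'
python3 -m jog '[[[0,0,0],[0,0,0],0],[[0,0,0],[0,0,0],0.3],[[0,0,0],[0,0,0],0.5],[[0,0,0],[0,0,0],0.6],[[0,0,0],[0,0,0],0.8],[[0,0,0],[0,0,0],1],[[0,0,0],[0,0,0],1],[[0,0,0],[0,0,0],1],[[0,0,0],[0,0,0],1],[[0,0,0],[0,0,0],1],[[0,0,0],[0,0,0],1],[[0,0,0],[0,0,0],1]]'
```

```text
clock: 1.85
position: [531.3, -184.5, 130.0]
ee_rot: [-0.623, 0.782, 0.006, -0.005]
contact_force: [-0.6, 0.2, -0.5]
gripper_width: 85.7
grasp_force: 0.0
clock: 2.35
position: [538.8, -185.1, 42.5]
ee_rot: [-0.624, 0.781, -0.001, 0.001]
contact_force: [-0.1, 0.3, 1.3]
gripper_width: 85.3
grasp_force: 0.0
clock: 3.55
position: [537.4, -184.2, 40.6]
ee_rot: [-0.624, 0.781, -0.0, 0.0]
contact_force: [-2.5, 1.7, 5.3]
gripper_width: 15.6
grasp_force: 60.8
```

```bash
cd .;
python3 -m jog '[[[0,0,0.1],[0,0,0],1],[[0,0,0.4],[0,0,0],1],[[0,0,0.7],[0,0,0],1],[[0,0,1],[0,0,0],1],[[0,0,1],[0,0,0],1]]'
python3 -m jog '[[[-0.1,0.3,0.1],[0,0,0],1],[[-0.2,0.6,0.2],[0,0,0],1],[[-0.3,0.95,0.2],[0,0,0],1]]'
python3 -m jog '[[[0,0.33,0],[0,0,0],1],[[0,0.66,0],[0,0,0],1],[[0,0.95,0],[0,0,0],1]]'
python3 -m jog '[[[0,0.33,0],[0,0,0],1],[[0,0.66,0],[0,0,0],1],[[0,0.95,0],[0,0,0],1]]'
python3 -m jog '[[[0,0.33,0],[0,0,0.003],1],[[0,0.6,0],[0,0,0.006],1],[[0,0.82,0],[0,0,0.006],1],[[0,0.82,0],[0,0,0.006],1],[[0,0.82,0],[0,0,0.006],1],[[0,0.82,0],[0,0,0.006],1]]'
python3 - <<'E'
from h import *
from scipy.spatial.transform import Rotation as Ro
s=read_state(); R=Ro.from_quat(s['ee_rot']).as_matrix(); print(s['position'], np.degrees(np.arctan2(R[1,1],R[0,1])))
for n in ('top','side'):
    im=get_image(n); save(im,n+'2.png'); np.save(n+'2.npy',cloud(im))
E
```

```text
clock: 4.05
position: [540.1, -184.8, 144.9]
ee_rot: [-0.625, 0.781, -0.004, 0.003]
contact_force: [-0.0, 0.9, -1.6]
gripper_width: 15.0
grasp_force: 60.0
clock: 4.35
position: [507.1, -88.7, 160.6]
ee_rot: [-0.624, 0.782, -0.0, 0.001]
contact_force: [0.3, 0.9, -0.5]
gripper_width: 15.5
grasp_force: 59.9
clock: 4.65
position: [506.4, 7.1, 159.5]
ee_rot: [-0.624, 0.781, 0.0, -0.001]
contact_force: [-0.3, -0.2, -2.0]
gripper_width: 15.3
grasp_force: 59.9
clock: 4.95
position: [506.5, 102.1, 159.3]
ee_rot: [-0.624, 0.781, 0.0, -0.001]
contact_force: [0.9, 0.2, -2.0]
gripper_width: 15.3
grasp_force: 59.9
clock: 5.55
position: [506.8, 181.9, 159.7]
ee_rot: [-0.629, 0.777, 0.0, -0.001]
contact_force: [-0.8, -0.2, -1.6]
gripper_width: 15.5
grasp_force: 59.9
[506.79437243 181.88644788 159.69990468] 167.93805224181386
```

View pics/top2.png

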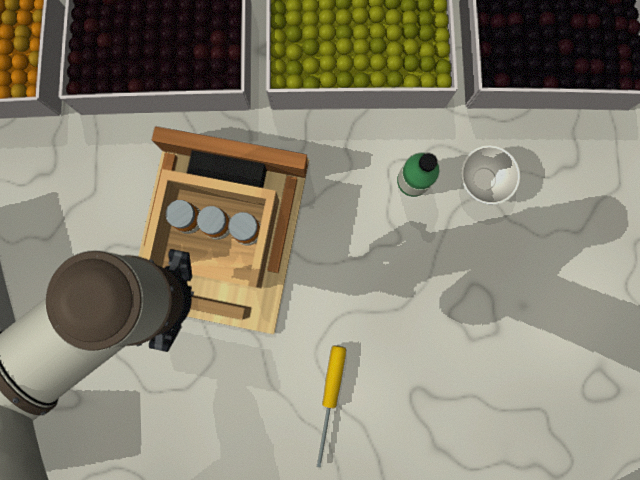

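The gripper hides the board's left half. Its right end shows at about (250,312), so I can measure that end against the crate.

```bash
python3 - <<'E'
from h import *
th=np.radians(-12.0); X=np.array([np.cos(th),np.sin(th)]); Y=np.array([-X[1],X[0]])
for n,P0 in (('top2',None),('side2',None)):
    P=np.load(n+'.npy'); z=P[...,2]
    d=P[...,:2]-np.array([545.7,174.9]); a=d@X; b=d@Y
    m=(z>200)&(z<216)&(a>-70)&(a<-15)&(abs(b)<110)
    far=m&(b<-52)
    print(n,m.sum(),'b pct',np.percentile(b[m],[0,.5,99.5,100]),'top z',np.median(z[far]))
    if far.sum()>30:
        q=np.c_[a[far],b[far]].astype(np.float32); print('rect right',cv2.minAreaRect(q), 'a',np.percentile(q[:,0],[1,50,99]))
    f2=m&(b>52)
    if f2.sum()>30:
        q=np.c_[a[f2],b[f2]].astype(np.float32); print('rect left',cv2.minAreaRect(q),'bmax',q[:,1].max(),'z',np.median(z[f2]))
    w=(z>98)&(z<106)&(a>-5)&(a<155)&(abs(b)<95)
    print('rim b',np.percentile(b[w],[.2,99.8]),'a',np.percentile(a[w],[.2,99.8]))
    wf=w&(a<40); 
    for s in (-1,1):
        k=wf&(b*s>60); print(' wall',s,k.sum(),np.percentile(b[k],[1,99]) if k.sum()>10 else '', a[k].min() if k.sum() else '')
s=read_state(); d=s['position'][:2]-np.array([545.7,174.9]); print('tcp a,b',d@X,d@Y)
E
```

```text
top2 663 b pct [-93.53104943 -93.38875416 -14.83814721 -12.81034216] top z 209.11884069955732
rect right ((-36.392005920410156, -72.75148010253906), (16.280000686645508, 41.5975341796875), 0.681268036365509) a [-44.42863754 -36.58547974 -28.67951801]
rim b [-90.24368968  90.06323736] a [  0.7448463  150.00753804]
 wall -1 215 [-90.22318698 -78.30256653] -0.21913877793441558
 wall 1 174 [76.72914403 89.74705461] 8.45541676789753
side2 525 b pct [54.09739469 55.93641197 89.51105595 89.6325353 ] top z nan
rect left ((-37.95584487915039, 71.90418243408203), (17.314002990722656, 35.49678039550781), 0.47576531767845154) bmax 89.63254 z 208.14301468793934
rim b [-4.95640534 91.98658184] a [ -1.80319071 149.36278369]
 wall -1 0  
 wall 1 335 [79.24311878 91.62039922] -1.9275723933550324
tcp a,b -39.19082796215945 -1.2597026669437275
  return _methods._mean(a, axis=axis, dtype=dtype,
  ret = ret.dtype.type(ret / rcount)
```

View pics/side2.png

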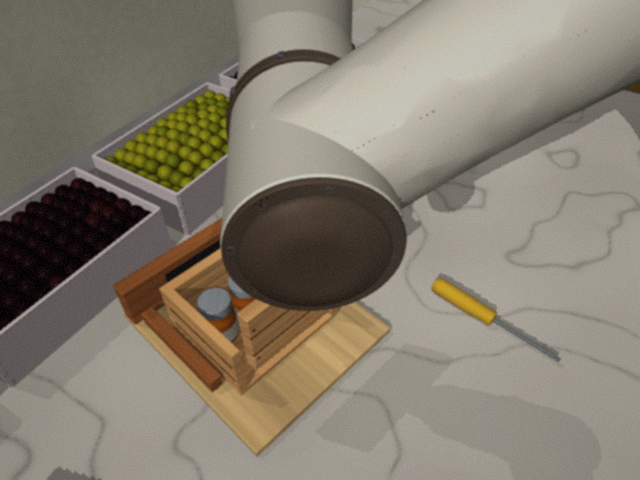

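The left end shows at about (245,360) in the side view, past the crate's left wall. Both views say the board needs about +2.7 mm along the front. I'll correct that, go down to just above the base, and measure again.

```bash
cd .;
python3 -m jog '[[[0.005,0.026,-0.3],[0,0,0],1],[[0.005,0.026,-0.6],[0,0,0],1],[[0.005,0.026,-0.8],[0,0,0],1],[[0.005,0.026,-0.98],[0,0,0],1],[[0.005,0.026,-0.98],[0,0,0],1],[[0.005,0.026,-0.98],[0,0,0],1],[[0.005,0.026,-0.98],[0,0,0],1],[[0.005,0.026,-0.98],[0,0,0],1]]'
cat > m.py <<'E'
from h import *
from scipy.spatial.transform import Rotation as Ro
import sys
th=np.radians(-12.0); X=np.array([np.cos(th),np.sin(th)]); Y=np.array([-X[1],X[0]])
lo,hi=float(sys.argv[1]),float(sys.argv[2])
s=read_state(); R=Ro.from_quat(s['ee_rot']).as_matrix()
d=s['position'][:2]-np.array([545.7,174.9]); print('tcp',s['position'],'a,b',d@X,d@Y,'yaw',np.degrees(np.arctan2(R[1,1],R[0,1])),'z',R[:,2],'F',s['contact_force'],s['clock'])
for n in ('top','side'):
    im=get_image(n); save(im,n+sys.argv[3]); P=cloud(im); z=P[...,2]
    d=P[...,:2]-np.array([545.7,174.9]); a=d@X; b=d@Y
    for nm,m in (('board R',(a>lo)&(a<hi)&(b<-50)),('board L',(a>lo)&(a<hi)&(b>60)),('wall R',(a>hi+1)&(a<75)&(b<-70)),('wall L',(a>hi+1)&(a<75)&(b>70))):
        m=m&(abs(b)<110)&(z>95)&(z<125)
        if m.sum()<40: continue
        p=np.c_[a[m],b[m],z[m]]
        print(n,nm,m.sum(),'a',np.percentile(p[:,0],[0.5,50,99.5]).round(1),'b',np.percentile(p[:,1],[0.5,99.5]).round(1),'z',np.median(p[:,2]).round(1), 'slope', np.polyfit(p[:,1],p[:,0],1)[0] if nm[0]=='b' else np.polyfit(p[:,0],p[:,1],1)[0])
E
python3 m.py -60 -20 3.png
```

```text
clock: 6.45
position: [508.5, 185.7, 63.6]
ee_rot: [-0.629, 0.777, -0.0, 0.001]
contact_force: [-0.1, 0.0, -0.6]
gripper_width: 15.4
grasp_force: 59.9
tcp [508.50349429 185.72594179  63.57934678] a,b -38.63451267394799 2.855780589035162 yaw 167.98250001917674 z [ 0.0021187   0.00140522 -0.99999677] F [-0.06455254  0.03890842 -0.60528403] 6.45
top board R 282 a [-43.5 -35.9 -28.7] b [-89.7 -50.2] z 112.7 slope 0.008529154599510426
top wall R 423 a [ 0.1 37.5 74.5] b [-90.4 -78. ] z 101.8 slope 0.0008128151555787448
top wall L 414 a [ 6.4 40.4 74.3] b [76.2 90.1] z 101.9 slope -0.0015608641793325082
side wall L 641 a [-2.  33.7 74.4] b [79.2 91.8] z 101.2 slope 0.006916585500408741
```

```bash
cd .;
python3 -m jog '[[[-0.002,-0.01,-0.05],[0,0,0],1],[[-0.002,-0.01,-0.1],[0,0,0],1],[[-0.002,-0.01,-0.1],[0,0,0],1],[[-0.002,-0.01,-0.1],[0,0,0],1],[[-0.002,-0.01,-0.1],[0,0,0],1]]'
python3 -m jog '[[[0,0,-0.005],[0,0,0],1],[[0,0,-0.01],[0,0,0],1],[[0,0,-0.01],[0,0,0],1],[[0,0,-0.01],[0,0,0],1],[[0,0,-0.01],[0,0,0],1]]'
python3 m.py -60 -20 4.png
```

```text
clock: 7.05
position: [508.1, 184.6, 52.6]
ee_rot: [-0.629, 0.777, -0.0, 0.001]
contact_force: [1.2, 0.6, 2.0]
gripper_width: 15.2
grasp_force: 60.4
clock: 7.55
position: [508.1, 184.6, 52.6]
ee_rot: [-0.629, 0.777, -0.0, 0.001]
contact_force: [-1.1, -1.2, 8.3]
gripper_width: 15.7
grasp_force: 61.5
tcp [508.10302568 184.63030425  52.56291401] a,b -38.79843423381883 1.7008232514676327 yaw 168.0227260264249 z [ 1.33375113e-03  3.71805937e-04 -9.99999041e-01] F [-1.06134723 -1.15898352  8.28797316] 7.55
top board R 264 a [-43.5 -36.2 -28.8] b [-90.4 -50.4] z 101.9 slope 0.009504260407363267
top wall R 420 a [ 0.1 37.7 74.5] b [-90.3 -78. ] z 101.8 slope 0.002141585956261013
top wall L 415 a [ 6.1 40.4 74.6] b [76.7 89.9] z 101.6 slope -0.0013865310653113265
side wall L 650 a [-2.  32.9 74.5] b [79.1 91.8] z 101.1 slope 0.00494464103309807
```

```bash
cd .;
python3 -m jog '[[[0.06,-0.013,0.006],[0,0,0],1],[[0.122,-0.026,0.006],[0,0,0],1],[[0.184,-0.039,0.006],[0,0,0],1],[[0.244,-0.052,0.006],[0,0,0],1],[[0.244,-0.052,0.006],[0,0,0],1],[[0.244,-0.052,0.006],[0,0,0],1]]'
python3 m.py -30 -2 5.png
python3 -c "
import cv2;i=cv2.imread('pics/top5.png')[200:340,130:310];cv2.imwrite('pics/top5c.png',cv2.resize(i,None,fx=4,fy=4,interpolation=cv2.INTER_CUBIC))"
```

```text
clock: 8.25
position: [531.9, 179.1, 52.6]
ee_rot: [-0.629, 0.777, -0.0, -0.0]
contact_force: [-1.1, -1.1, 7.1]
gripper_width: 15.5
grasp_force: 61.0
tcp [531.91088795 179.05594155  52.55845893] a,b -14.35185570233656 1.198206657207464 yaw 167.98459590202782 z [-1.99809794e-04 -2.49469965e-04 -9.99999949e-01] F [-1.10987372 -1.13351941  7.09310975] 8.25
top board R 291 a [-20.3 -12.3  -4.3] b [-90.  -50.2] z 102.0 slope 0.01335524379501573
top wall R 423 a [ 0.1 36.9 74.6] b [-90.3 -78. ] z 101.9 slope 0.002882980913472409
top wall L 195 a [42.4 58.7 74.7] b [76.5 90. ] z 101.6 slope 0.017608977711570994
side wall L 206 a [43.  60.7 74.8] b [79.5 91.7] z 101.2 slope -0.09120828163324766
```

View pics/top5c.png

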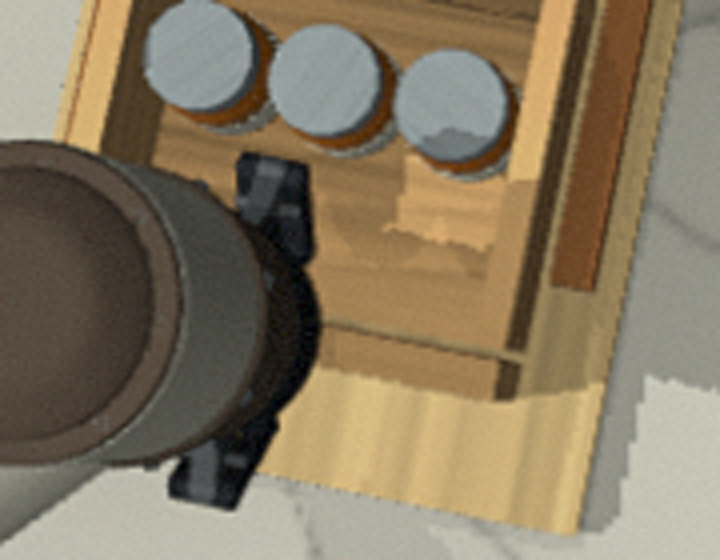

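View pics/side5.png

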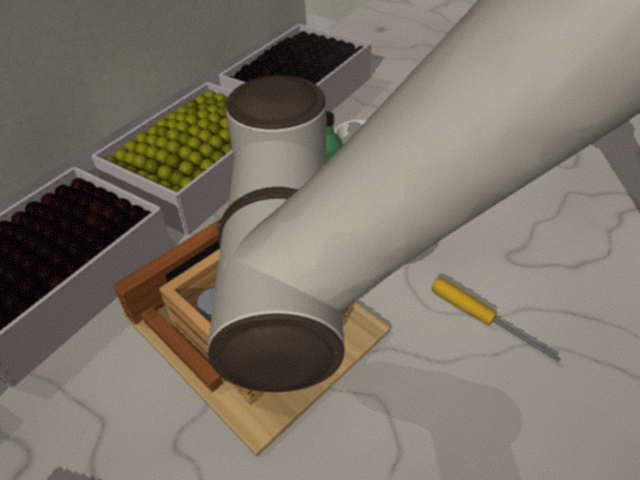

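The gap at the right end is about 4 mm, seen in the crop along (320,320)–(525,357). The ends look flush, the jars are standing and the inner finger has clearance. I'll touch the crate gently and use the wrist moment to check that the board is square.

```bash
cd .;
python3 -m jog '[[[0,0,0.008],[0,0,0],1],[[0,0,0.008],[0,0,0],1],[[0,0,0.008],[0,0,0],1]]'
python3 -c "
from bench import *;s=read_state();print(s['wrist_torque'])"
python3 -m jog '[[[0.02,-0.004,0.008],[0,0,0],1],[[0.04,-0.008,0.008],[0,0,0],1],[[0.06,-0.013,0.008],[0,0,0],1],[[0.08,-0.017,0.008],[0,0,0],1],[[0.08,-0.017,0.008],[0,0,0],1],[[0.08,-0.017,0.008],[0,0,0],1],[[0.08,-0.017,0.008],[0,0,0],1]]'
python3 -c "
from bench import *;s=read_state();print(s['wrist_torque'])"
python3 m.py -30 0 6.png
```

```text
clock: 8.65
position: [531.7, 179.1, 52.6]
ee_rot: [-0.629, 0.777, 0.0, -0.0]
contact_force: [-2.0, -0.6, 1.9]
gripper_width: 15.6
grasp_force: 60.4
[0.02005829 0.32193313 0.01778184]
clock: 9.35
position: [539.2, 177.4, 53.0]
ee_rot: [-0.629, 0.777, 0.0, -0.001]
contact_force: [-4.1, 1.7, -1.5]
gripper_width: 15.5
grasp_force: 60.0
[0.65734205 1.10080487 0.23408639]
tcp [539.21988431 177.42957865  53.04834392] a,b -6.864438590156663 1.1270094723959896 yaw 167.99186100328058 z [-1.50575359e-03 -4.91246238e-04 -9.99998746e-01] F [-4.08288765  1.73960156 -1.46998152] 9.35
top board R 227 a [-12.6  -6.3  -0.1] b [-89.9 -50.3] z 102.4 slope 0.009235658655912405
top wall R 421 a [ 1.3 36.8 74.4] b [-90.4 -72.9] z 102.0 slope -0.012862662627208163
top wall L 128 a [54.  64.6 74.6] b [76.4 89.8] z 101.4 slope 0.06550696279808754
```

Contact is at the left side first (moment +0.21 Nm), which agrees with the board's slope. I'll back off, turn it about +0.5°, shift −0.4 mm along the front, set it back on the base, and press again.

```bash
cd .;
python3 -m jog '[[[-0.03,0.006,0],[0,0,0],1],[[-0.031,0.002,-0.006],[0,0,0.004],1],[[-0.031,0.002,-0.006],[0,0,0.004],1],[[-0.031,0.002,-0.006],[0,0,0.004],1]]'
python3 -m jog '[[[0.01,-0.002,0],[0,0,0],1],[[0.02,-0.004,0],[0,0,0],1],[[0.03,-0.006,0],[0,0,0],1],[[0.04,-0.008,0],[0,0,0],1],[[0.05,-0.01,0],[0,0,0],1],[[0.05,-0.01,0],[0,0,0],1],[[0.05,-0.01,0],[0,0,0],1],[[0.05,-0.01,0],[0,0,0],1]]'
python3 -c "
from bench import *;s=read_state();print(s['wrist_torque'])"
python3 m.py -30 2 7.png
```

```text
clock: 9.85
position: [537.1, 177.6, 53.1]
ee_rot: [-0.632, 0.775, -0.0, 0.0]
contact_force: [-1.5, 0.6, -0.5]
gripper_width: 15.5
grasp_force: 60.1
clock: 10.65
position: [540.9, 176.6, 52.8]
ee_rot: [-0.632, 0.775, 0.0, -0.001]
contact_force: [-7.1, 2.4, 1.0]
gripper_width: 15.7
grasp_force: 60.4
[ 0.63667595  1.56898566 -0.35341004]
tcp [540.92663922 176.64702769  52.77723325] a,b -5.032278874205219 0.7164134328071418 yaw 168.42486300690405 z [-1.90004505e-03 -3.08830487e-04 -9.99998147e-01] F [-7.11149442  2.42391203  0.96369691] 10.65
top board R 231 a [-10.8  -4.5   1.8] b [-90.5 -50.5] z 102.1 slope -0.006774536137782693
top wall R 409 a [ 3.3 38.2 74.7] b [-90.2 -73.8] z 101.9 slope -0.00884923379291068
top wall L 104 a [57.4 66.2 74.6] b [76.2 89.9] z 101.7 slope 0.05049182113572604
```

The moment is now −0.35 Nm at 7.5 N, so the turn went about twice too far. I'll turn back half and press on to about 10 mm.

```bash
cd .;
python3 -m jog '[[[0,0,0],[0,0,-0.002],1],[[0.01,-0.002,0],[0,0,-0.002],1],[[0.015,-0.003,0],[0,0,-0.002],1],[[0.02,-0.004,0],[0,0,-0.002],1],[[0.025,-0.005,0],[0,0,-0.002],1],[[0.03,-0.006,0],[0,0,-0.002],1],[[0.035,-0.007,0],[0,0,-0.002],1],[[0.04,-0.008,0],[0,0,-0.002],1],[[0.04,-0.008,0],[0,0,-0.002],1],[[0.04,-0.008,0],[0,0,-0.002],1],[[0.04,-0.008,0],[0,0,-0.002],1]]'
python3 -c "
from bench import *;s=read_state();print(s['wrist_torque'])"
python3 m.py -30 12 8.png
```

```text
clock: 11.85
position: [543.9, 176.0, 52.8]
ee_rot: [-0.631, 0.776, 0.001, -0.002]
contact_force: [-9.5, 3.6, 2.5]
gripper_width: 15.6
grasp_force: 60.6
[ 1.13576621  2.41822678 -0.08610888]
tcp [543.91091036 176.00841183  52.78213128] a,b -1.980445519867701 0.7122177209513599 yaw 168.2473240958396 z [-3.57331616e-03 -6.70966448e-04 -9.99993391e-01] F [-9.54841218  3.6195997   2.51350308] 11.85
top board R 306 a [-7.6  1.  11.7] b [-90.3 -50.4] z 102.1 slope -0.05474892677184174
top wall R 347 a [13.3 43.4 74.6] b [-90.3 -78.1] z 101.8 slope 0.0024718378919495595
top wall L 71 a [62.8 68.8 74.4] b [76.7 89.9] z 101.9 slope 0.0996422901781077
```

```bash
cd .;
python3 -m jog '[[[0.005,-0.001,0],[0,0,0],1],[[0.01,-0.002,0],[0,0,-0.0005],1],[[0.015,-0.003,0],[0,0,-0.0005],1],[[0.022,-0.005,0],[0,0,-0.0005],1],[[0.022,-0.005,0],[0,0,-0.0005],1],[[0.022,-0.005,0],[0,0,-0.0005],1],[[0.022,-0.005,0],[0,0,-0.0005],1],[[0.022,-0.005,0],[0,0,-0.0005],1],[[0.022,-0.005,0],[0,0,-0.0005],1],[[0.022,-0.005,0],[0,0,-0.0005],1]]'
python3 -c "
from bench import *;s=read_state();print(s['wrist_torque'])"
python3 m.py -30 12 9.png
python3 -c "
import cv2;i=cv2.imread('pics/top9.png')[120:340,100:320];cv2.imwrite('pics/top9c.png',cv2.resize(i,None,fx=2.7,fy=2.7,interpolation=cv2.INTER_CUBIC))"
```

```text
clock: 12.95
position: [545.6, 175.6, 52.8]
ee_rot: [-0.631, 0.776, 0.001, -0.002]
contact_force: [-12.0, 5.5, 3.8]
gripper_width: 15.2
grasp_force: 60.7
[1.38955801 2.8320385  0.01175705]
tcp [545.57192407 175.63565992  52.76461613] a,b -0.27822946277058863 0.6929554980675666 yaw 168.2004366897916 z [-4.48074348e-03 -7.55538050e-04 -9.99989676e-01] F [-11.95799328   5.51717252   3.7832119 ] 12.95
top board R 298 a [-5.8  2.3 11.7] b [-90.3 -50.3] z 102.2 slope -0.02434983962320253
top wall R 348 a [13.3 43.8 74.4] b [-90.4 -78. ] z 101.9 slope 0.0028679835960958365
top wall L 55 a [65.3 70.5 74.8] b [76.5 89.5] z 101.7 slope 0.27116746518912943
```

View pics/top9c.png

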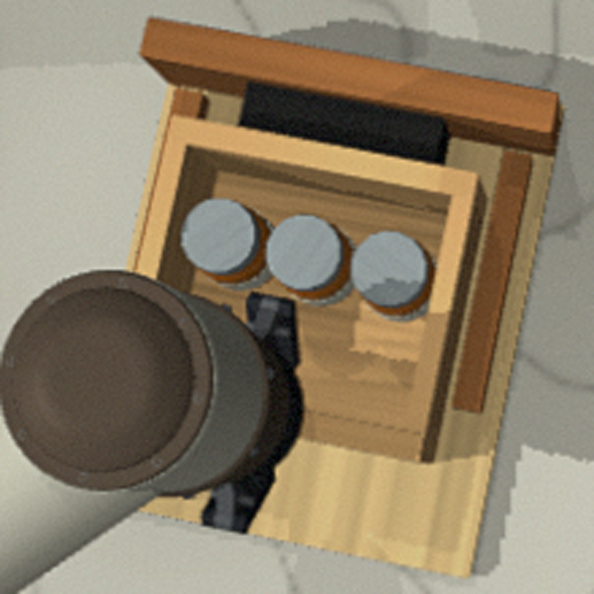

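The picture shows the board's right end meeting the crate's right wall flush at about (425,450), with no gap. The three jars are standing. The push reads about 12.5 N with the crate about 10 mm back, and the moment is about zero, so I'm handing in.

```bash
python3 -c "
from bench import *;print(job_done())"
```

```text
the job is handed in; nothing more can be done
None
```

I handed the job in with the arm still holding the board upright on the jig and pressed square against the crate at about 12–13 N (crate about 10 mm back). The right end measured flush; the gripper hid the left end at the finish. The jars are standing, and I never went near the bottle or bowl.

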